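# Tension the belt sander by four clicks and hold the lever

## Robot

A 6-joint arm with a two-finger parallel gripper is mounted at the origin on the work surface. World frame = base frame: x ahead of the robot, y to its left, z up, the work surface at z = 0. Lengths are in m, angles in rad, forces in N, time in s.
With the tool pointing down it reaches from about 0.225 to 0.875 m from the base axis. Payload 3.4 kg.
Tool frame: the origin (TCP) lies between the finger pads; the fingertips stand 25 mm ahead of it and the grasp point (between the pads) lies 6 mm ahead of it; z points along the fingers, y is the line along which they close (so a half turn about z gives the same grasp; the last joint's range is limited). The gripper opens to 85 mm and grips with 20 to 120 N. Pads are 22 mm wide; open, the fingers measure 114 mm over their backs; the gripper's body (76 mm by 85 mm) begins 54 mm behind the grasp point. The pads swing forward as they close: fully open they stand 13 mm farther back than shut.
Start: joints at [-1.421, 0.276, 1.505, -0, 1.361, -0.121], TCP at [0.154, -0.554, 0.256] pointing down, gripper open.
Joint ranges: [-2.89, 2.89], [-0.75, 2.08], [0.22, 2.7], [-1.18, 4.32], [0.11, 2.71], [-2.7, 2.7]. Speed limits (rad/s): [2.57, 2.57, 3.14, 3.14, 3.14, 3.14].

## Interface

Orientations are given as a unit quaternion [w, x, y, z].
In Python, from rig import manip, cams, ticket gives the robot as it stands.
- The arm moves only by the tool step_arm, never from a script. Its argument "increments" is a list of rows, each an object with "dp": the shift along the world's x, y, z each as a share of 0.2 m, from -1 to 1, a list of three; "yaw": the turn about the world's z as a share of 0.15 rad, from -1 to 1; "grip": the opening, from 0 (shut) to 1 (fully open). In form: [{"dp": [tx, ty, tz], "yaw": yaw, "grip": grip}, ...]. A call has 1 to 5 rows; each row shifts and turns the commanded pose from where the row before left it; what a row does not reach is not made up. A row lasts 1/8 s, in which the tool goes at most 62.5 mm and 10.7 degrees, less where a joint would pass 70% of its speed; a pose out of reach is approached as far as the arm can. A call with a number of a shift or a turn outside -1 to 1 is refused whole. A call with a gripper value outside its range is refused whole. The fingers move at their own pace and stop on an object; "squeeze" is the grip in N (left out, the last holds). Time passes only in rows, so rows that do not move let the fingers close. It gives the time, the measured TCP pose, the force, the opening and the grip force at its end, in the units of the state.
- manip.get_state(): the state, without advancing time (a new reading comes with each control period).
- cams.get_image(name): name is "side" or "top" or "wrist"; returns the picture (420x560x3 uint8, blue, green, red); there is no depth.
- cams.get_calibration(name): a dict with "fx", "fy", "cx", "cy" (pixels), "extrinsics" (4x4, takes a point from camera to world coordinates). Camera axes: x right, y up, looking along -z (the intrinsics and any distortion apply to the point x, -y, -z); pixel columns grow to the right and rows downward; lengths in m; the calibration is good to about 2 mm. A picture is of the moment at which its call begins: read the wrist's pose just before it. get_calibration takes no time and is no camera call; for the wrist camera it gives the pose at the moment of the call.
- ticket.sign_off(): hands the job in; it is judged then, once.
The state is a dict: "clock": time; "qpos": joint angles; "qd": joint speeds; "effort": joint torques, N m; "position": TCP position; "ee_rot": TCP orientation; "contact_force": force on the tool from outside, world axes, zero at the start; "moment": the same for the moment, N m; "width": finger opening in m; "gripper_force": force on a finger pad.
Only numpy, scipy, OpenCV 4.12 (cv2) and the standard library are available. Lean on these libraries where they do the work, as an engineer would, in place of code of your own. Each camera call takes 0.05 s, during which the arm holds its last target. There are 200 camera calls.

## Task

Swing the green guard of the belt sander wide open, at least square to the machine. Then move the red-knobbed tension ratchet lever behind it exactly four clicks on from the notch where it stands now (it only goes one way and cannot be taken back), and finish still gripping the knob there: do not let go. Leave the glue bottle, sanding block, wooden bowl and mallet where they are.

Things in the scene. Friction and masses are not known exactly. Their poses are not given: they have to be found in the camera images.
- sander: Low grey bench belt sander, fixed: body 170 mm deep, 260 mm wide, 120 mm high, brown belt unit on top (to 182 mm, its fence to 200). Origin: bottom centre of its front face, on the bench; +x points back into the machine (the front faces the robot), +y to its left as the robot sees it. Stands anywhere within 60 mm in x, 200 mm in y, turned up to 0.2 rad.
- guard_door (a joint): Angle of the green guard, a box-shaped shell door (front, top, two sides; 4 mm walls; 222 mm wide, 125 deep, from 12 to 167 mm above the bench, 0.6 kg) over the lever. 0 = shut, 1.57 = square to the machine, at most 1.9; starts at 0 to 0.12. It opens clockwise from above: its right end swings towards the robot, then to the robot's left. Slight friction: it stays where left.
- guard_hinge (a point): Point on the guard's vertical hinge axis, at the left edge of the sander's front face (sander frame x 0, y +125 mm), 155 mm above the bench.
- guard_handle (a point): Where to grip the guard's handle: a black upright round post, 16 mm across, from 105 to 175 mm above the bench, its top free, standing 42 mm out from the guard's front, 182 mm across from the hinge. The point is on its axis, 155 mm above the bench. Its frame turns with the guard; shut, it is parallel to the sander's.
- tension_lever (a joint): Angle of the ratchet lever on its vertical axis (sander frame x +10, y 0 mm). Grows counter-clockwise from above: the knob goes from the sander's left to its right. Notches every 0.16 rad (one click), 0 to 1.28; at 0.40 it points straight out of the front. Starts at 0, 0.16 or 0.32. A click needs about 10 N at the knob, falls away 0.7 of the way on; a pawl stops it going back.
- lever_knob (a point): Where to grip the lever: a red upright round knob, 18 mm across, from 88 to 155 mm above the bench, on the end of the flat steel lever, 105 mm from its axis (a click moves it 17 mm). The point is on the knob's axis, 135 mm above the bench. White dots on the dark plate below, just outside the knob's path, mark the nine notches.
- glue: Yellow glue bottle, 56 mm across and 150 mm high, upright. Origin: centre of its base. Leave alone.
- sanding_block: Cork sanding block 112 x 67 x 38 mm. Origin: centre of its underside. Leave alone.
- bowl: Small turned wooden bowl, 110 mm across, 50 mm high. Origin: centre of its base. Leave alone.
- mallet: Wooden mallet, 260 mm long, lying down. Leave alone.

How it is judged:
On the way, in this order (a step that is already met when the one before it is completed fails the run):
1. the guard stands wide open with the lever not yet advanced a click (value of joint guard_door above 1.4 rad and distance of lever_knob from where it was at the start of the episode below 0.012 m), for 0.2 s.
2. the lever has been moved on four clicks and is held in the fingers (distance of lever_knob from where it was at the start of the episode between 0.0613 and 0.074 m and contact force between the fingers and tension_lever above 2 N), for 0.2 s.
At the end, for the whole second after the job is handed in: Through the last second the lever stands 3.7 to 4.5 clicks (of 0.16 rad) on from its start, the fingers hold its knob (over 2 N, grasp point within 50 mm of it), the guard is open over 1.4 rad, and the four bystanders are within 30 mm of where they stood (all of step 2 and distance between the grasp point and lever_knob below 0.05 m and velocity of joint tension_lever between -0.05 and 0.05 rad/s and value of joint guard_door above 1.4 rad and distance of each of glue, sanding_block, bowl, mallet from where it was at the start of the episode below 0.03 m); the arm keeps its last pose, push and grip.
It fails at once if a bystander object is knocked away (distance of any of glue, sanding_block, bowl, mallet from where it was at the start of the episode above 0.03 m).
It fails at once if the lever is driven on past the fourth click (distance of lever_knob from where it was at the start of the episode above 0.0787 m).
It also fails if it takes over 64 s, if anything falls off the work surface, if the arm or the gripper's body presses on something with over 40 N, if the wrist force passes 120 N, or if a joint passes its speed limit or range.

## Working session

There is one attempt and no reset: what is moved stays moved. The work goes in short steps, Python scripts to look and compute and a tool call to move; the robot and the scene stay as the last step left them, time stands still between calls to the robot, and variables do not carry over. Pictures are saved under pics/ and viewed, at most 10 in all, crops included, and the job is handed in when it is done.

Besides the shell and the picture viewer there is one more tool, called after "Request:" in YAML: its name, and indented under it one key for each argument. step_arm: Moves the arm, as the interface text tells. Shift numbers are shares of 0.2 m and turn numbers shares of 0.15 rad, none past 1 either way. Its arguments: {"type":"object","properties":{"increments":{"type":"array"},"squeeze":{"type":"number"}},"required":["increments"]}

```bash
mkdir -p pics; ls; python3 - <<'E'
from rig import manip,cams
import cv2,numpy as np
s=manip.get_state();print(s)
a=cams.get_image('top');b=cams.get_image('side')
cv2.imwrite('pics/top0.png',a);cv2.imwrite('pics/side0.png',b)
for n in('top','side'):
    print(n,cams.get_calibration(n))
E
```

```text
pics
{'clock': 0.0, 'qpos': array([-1.42101002e+00,  2.76574732e-01,  1.50611360e+00,  3.76204293e-05,
        1.36070501e+00, -1.21036454e-01]), 'qd': array([ 9.70339276e-05,  7.99424828e-04, -6.86937724e-04, -9.84053915e-04,
       -4.42001171e-04, -1.19661706e-04]), 'effort': array([-1.16969622e-03, -4.16781521e+01, -2.45807701e+01,  1.70936801e-04,
        1.12358818e-02,  1.37963309e-05]), 'position': array([ 0.15374161, -0.55357115,  0.25545901]), 'ee_rot': array([-9.00516550e-04,  9.90846009e-01,  1.34993980e-01,  5.44922308e-06]), 'contact_force': array([ 0.04011835, -0.136831  ,  0.04616268]), 'moment': array([ 0.02253246, -0.02495114,  0.00424042]), 'gripper_force': 0.0, 'width': 0.08538429534198803}
top {'fx': 382.4483177687625, 'fy': 382.4483177687625, 'cx': 279.15863169656484, 'cy': 204.8123064076496, 'extrinsics': array([[-0.04240867,  0.97189745, -0.23155312,  0.28052433],
       [-0.99909141, -0.04223391,  0.00571406,  0.0944816 ],
       [-0.00422592,  0.23158506,  0.97280548,  1.26021237],
       [ 0.        ,  0.        ,  0.        ,  1.        ]])}
side {'fx': 505.86965981045375, 'fy': 505.86965981045375, 'cx': 278.7084060805199, 'cy': 211.02212653494186, 'extrinsics': array([[-0.8365374 ,  0.34726008, -0.42381081, -0.11746332],
       [-0.54780047, -0.51463098,  0.65959805,  1.11483526],
       [ 0.0109459 ,  0.78394221,  0.6207373 ,  1.05615136],
       [ 0.        ,  0.        ,  0.        ,  1.        ]])}
```

View pics/top0.png

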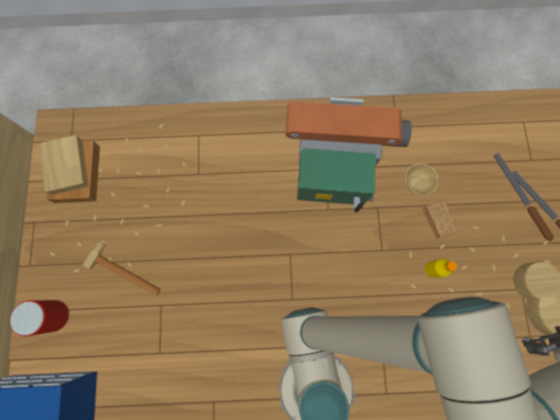

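View pics/side0.png

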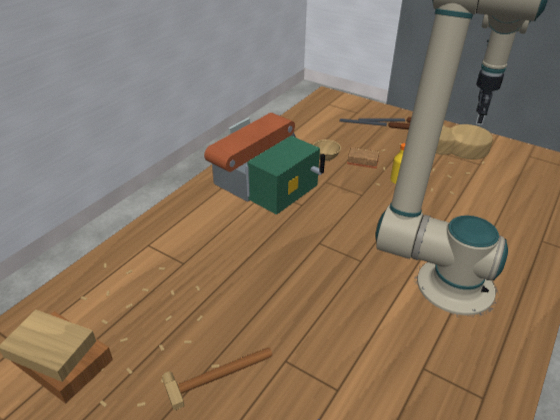

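```bash
cat > h.py <<'E'
import numpy as np,cv2
from rig import manip,cams
def ray(n,uv,cal=None):
    c=cal or cams.get_calibration(n);E=c['extrinsics']
    d=E[:3,:3]@np.array([(uv[0]-c['cx'])/c['fx'],-(uv[1]-c['cy'])/c['fy'],-1.])
    return E[:3,3],d
def onz(n,uv,z,cal=None):
    o,d=ray(n,uv,cal);return o+d*(z-o[2])/d[2]
def proj(n,p,cal=None):
    c=cal or cams.get_calibration(n);E=c['extrinsics']
    q=E[:3,:3].T@(np.array(p)-E[:3,3]);return np.array([c['cx']+c['fx']*q[0]/-q[2],c['cy']-c['fy']*q[1]/-q[2]])
E
python3 - <<'E'
from h import *
a=cv2.imread('pics/top0.png');b=cv2.imread('pics/side0.png')
ca=cv2.resize(a[90:220,270:420],None,fx=4,fy=4,interpolation=cv2.INTER_CUBIC)
cv2.imwrite('pics/c1.png',ca)
cb=cv2.resize(b[105:225,195:345],None,fx=4,fy=4,interpolation=cv2.INTER_CUBIC)
cv2.imwrite('pics/c2.png',cb)
hsv=cv2.cvtColor(a,cv2.COLOR_BGR2HSV)
g=cv2.inRange(hsv,(60,80,30),(95,255,255));g[:, :280]=0;g[:140]=0;g[215:]=0;g[:,390:]=0
v=hsv[...,2][g>0];print(np.histogram(v,12))
for z in(.167,):
  for uv in((299,150),(376,151),(300,190),(374,193)):print(uv,onz('top',uv,z))
print(onz('top',(358,203),.175))
E
```

```text
(array([  30,   17,    7,   23,   34,    9,    6,   12,   55,  626, 2141,
         53]), array([ 67.        ,  71.83333333,  76.66666667,  81.5       ,
        86.33333333,  91.16666667,  96.        , 100.83333333,
       105.66666667, 110.5       , 115.33333333, 120.16666667,
       125.        ]))
(299, 150) [0.70933097 0.02050257 0.167     ]
(376, 151) [ 0.69579974 -0.21287153  0.167     ]
(300, 190) [0.58315986 0.02440871 0.167     ]
(374, 193) [ 0.56443417 -0.19363905  0.167     ]
[ 0.53427723 -0.14193144  0.175     ]
```

View pics/c1.png

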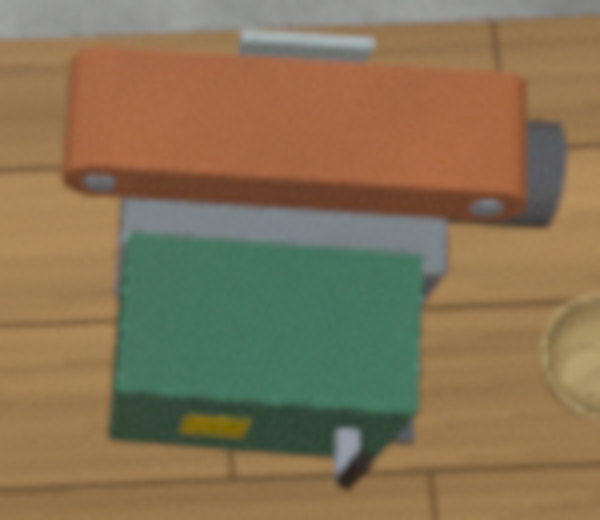

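View pics/c2.png

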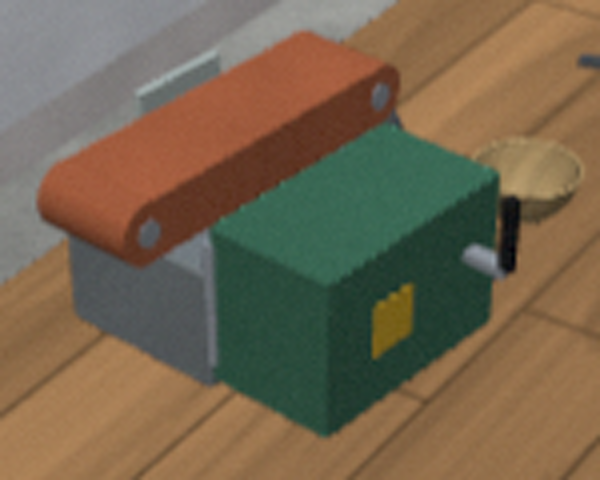

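```bash
python3 - <<'E'
from h import *
T=lambda u,v:(270+u/4-.4,90+v/4-.4)
S=lambda u,v:(195+u/4-.4,105+v/4-.4)
P=[onz('top',T(*q),.167) for q in((126,234),(422,255),(415,412),(115,390))]
for p in P:print(p[:2])
print([np.linalg.norm(P[i]-P[(i+1)%4]) for i in range(4)])
d=P[1]-P[0];d2=P[2]-P[3]
print('yaw',np.arctan2(-d[0],-d[1])*1,np.arctan2(d2[0],-d2[1]),[np.arctan2(x[0],-x[1]) for x in(d,d2)])
Q=[onz('side',S(*q),.167) for q in((215,232),(395,127),(498,172),(330,285))]
for p in Q:print('side',p[:2])
print('body FR',onz('top',T(443,275),.12)[:2], 'body left back edge',onz('top',T(121,200),.12)[:2],'right back',onz('top',T(446,220),.12)[:2])
print('handle top',onz('top',T(363,462),.175),onz('side',S(512,199),.175))
print('handle bot',onz('top',T(345,485),.105),onz('side',S(509,269),.105))
E
```

```text
[0.71519784 0.01378047]
[ 0.68836759 -0.20938339]
[ 0.56573879 -0.19184262]
[0.59229799 0.02881251]
[np.float64(0.2247709273855959), np.float64(0.123876965188929), np.float64(0.22224778110331334), np.float64(0.1238157392269727)]
yaw 0.11965239273774886 -0.11978893054026366 [np.float64(-0.11965239273774886), np.float64(-0.11978893054026366)]
side [0.70805325 0.01472206]
side [ 0.67682984 -0.20896639]
side [ 0.56537303 -0.19415677]
side [0.59009238 0.02568516]
body FR [ 0.68849393 -0.23728187] body left back edge [0.76294369 0.01268749] right back [ 0.73451146 -0.24445526]
handle top [ 0.52770204 -0.1481989   0.175     ] [ 0.5287571  -0.15195937  0.175     ]
handle bot [ 0.52603955 -0.14829934  0.105     ] [ 0.52791096 -0.15455862  0.105     ]
```

Request:
step_arm:
  increments:
    - {"dp": [0.09,0.1,0.02],"yaw": 0.92,"grip": 1}
    - {"dp": [0.09,0.1,0.02],"yaw": 0.92,"grip": 1}
    - {"dp": [0.09,0.1,0.02],"yaw": 0.92,"grip": 1}
    - {"dp": [0.09,0.1,0.02],"yaw": 0.92,"grip": 1}
    - {"dp": [0.09,0.1,0.02],"yaw": 0.92,"grip": 1}

```text
clock: 0.72
position: [0.2442, -0.4531, 0.276]
ee_rot: [-0.0, 0.886, 0.464, 0.0]
contact_force: [-0.4, -0.8, -0.4]
width: 0.0854
gripper_force: 0.0
```

Request:
step_arm:
  increments:
    - {"dp": [0.09,0.1,0],"yaw": 0.92,"grip": 1}
    - {"dp": [0.09,0.1,0],"yaw": 0.92,"grip": 1}
    - {"dp": [0.09,0.1,0],"yaw": 0.92,"grip": 1}
    - {"dp": [0.09,0.1,0],"yaw": 0.92,"grip": 1}
    - {"dp": [0.09,0.1,0],"yaw": 0.92,"grip": 1}

```text
clock: 1.35
position: [0.3342, -0.3531, 0.2759]
ee_rot: [-0.0, 0.677, 0.736, 0.0]
contact_force: [0.6, 0.1, 0.5]
width: 0.0855
gripper_force: 0.0
```

Request:
step_arm:
  increments:
    - {"dp": [0.09,0.1,0],"yaw": 0.92,"grip": 1}
    - {"dp": [0.09,0.1,0],"yaw": 0.92,"grip": 1}
    - {"dp": [0.09,0.1,0],"yaw": 0.92,"grip": 1}
    - {"dp": [0.09,0.1,0],"yaw": 0.92,"grip": 1}
    - {"dp": [0.09,0.1,0],"yaw": 0.92,"grip": 1}

```text
clock: 1.98
position: [0.4241, -0.2532, 0.2759]
ee_rot: [-0.0, 0.388, 0.922, 0.0]
contact_force: [-0.1, 0.2, -0.1]
width: 0.0853
gripper_force: 0.0
```

Request:
step_arm:
  increments:
    - {"dp": [0.09,0.1,0],"yaw": 0.92,"grip": 1}
    - {"dp": [0.09,0.1,0],"yaw": 0.92,"grip": 1}
    - {"dp": [0.09,0.1,0],"yaw": 0.92,"grip": 1}
    - {"dp": [0.09,0.1,0],"yaw": 0.92,"grip": 1}
    - {"dp": [0,0,0],"yaw": 0,"grip": 1}

```text
clock: 2.6
position: [0.4964, -0.1729, 0.2758]
ee_rot: [-0.0, 0.123, 0.992, 0.0]
contact_force: [-1.0, 0.4, -0.6]
width: 0.0851
gripper_force: 0.0
```

```bash
python3 - <<'E'
from h import *
s=manip.get_state();p=s['position'];q=s['ee_rot'];print(s['clock'],p,2*np.arctan2(q[2],q[1]),s['qpos'])
c=cams.get_calibration('wrist');w=cams.get_image('wrist');cv2.imwrite('pics/w1.png',w)
print(proj('wrist',(.528,-.149,.175),c),proj('wrist',(.528,-.149,.105),c))
print((np.array([.528,-.149,.161])-p)/.2)
E
```

```text
2.6 [ 0.49640461 -0.17289812  0.27577017] 2.894692350765725 [-4.67838325e-01  1.91053370e-01  1.57205899e+00  4.14683273e-04
  1.37946611e+00 -1.79181341e+00]
[320.81613567 249.35305754] [311.85037678 216.11123261]
[ 0.15797694  0.11949062 -0.57385085]
```

View pics/w1.png

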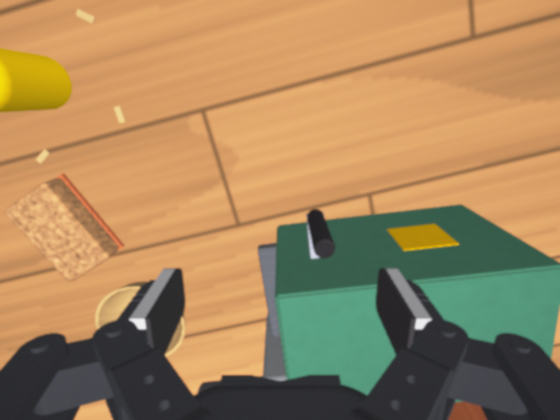

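Request:
step_arm:
  increments:
    - {"dp": [0.08,0.06,0],"yaw": 0.4,"grip": 1}
    - {"dp": [0.08,0.06,0],"yaw": 0.4,"grip": 1}
    - {"dp": [0,0,-0.2],"yaw": 0,"grip": 1}
    - {"dp": [0,0,-0.2],"yaw": 0,"grip": 1}
    - {"dp": [0,0,-0.17],"yaw": 0,"grip": 1}

```text
clock: 3.28
position: [0.5284, -0.1495, 0.1609]
ee_rot: [-0.0, 0.063, 0.998, 0.0]
contact_force: [0.3, 0.9, -0.4]
width: 0.0856
gripper_force: 0.0
```

Request:
step_arm:
  increments:
    - {"dp": [0,0,0],"yaw": 0,"grip": 0}
    - {"dp": [0,0,0],"yaw": 0,"grip": 0}
    - {"dp": [0,0,0],"yaw": 0,"grip": 0}
    - {"dp": [0,0,0],"yaw": 0,"grip": 0}
    - {"dp": [0,0,0],"yaw": 0,"grip": 0}
  squeeze: 50

```text
clock: 3.9
position: [0.5294, -0.1499, 0.164]
ee_rot: [0.002, 0.064, 0.998, 0.0]
contact_force: [1.7, 2.7, 5.8]
width: 0.0145
gripper_force: 48.8
```

```bash
python3 - <<'E'
import numpy as np
h=np.array([.7163,.0153]);p=np.array([.5286,-.149]);v=p-h;print(np.hypot(*v))
v*=.247/np.hypot(*v); acc=p.copy()
for k in range(1,23):
    a=-.075*k;R=np.array([[np.cos(a),-np.sin(a)],[np.sin(a),np.cos(a)]]);t=h+R@v
    d=np.round((t-acc)/.2,3);acc=acc+d*.2;print(k,d,acc)
E
```

```text
0.24945095710379633
1 [-0.049  0.08 ] [ 0.5188 -0.133 ]
2 [-0.053  0.076] [ 0.5082 -0.1178]
3 [-0.047  0.08 ] [ 0.4988 -0.1018]
4 [-0.041  0.083] [ 0.4906 -0.0852]
5 [-0.034  0.086] [ 0.4838 -0.068 ]
6 [-0.028  0.088] [ 0.4782 -0.0504]
7 [-0.021  0.09 ] [ 0.474  -0.0324]
8 [-0.015  0.092] [ 0.471 -0.014]
9 [-0.007  0.092] [0.4696 0.0044]
10 [-0.001  0.093] [0.4694 0.023 ]
11 [0.006 0.092] [0.4706 0.0414]
12 [0.014 0.092] [0.4734 0.0598]
13 [0.02 0.09] [0.4774 0.0778]
14 [0.027 0.089] [0.4828 0.0956]
15 [0.033 0.086] [0.4894 0.1128]
16 [0.04  0.084] [0.4974 0.1296]
17 [0.046 0.08 ] [0.5066 0.1456]
18 [0.051 0.077] [0.5168 0.161 ]
19 [0.058 0.073] [0.5284 0.1756]
20 [0.062 0.068] [0.5408 0.1892]
21 [0.068 0.063] [0.5544 0.2018]
22 [0.072 0.058] [0.5688 0.2134]
```

Request:
step_arm:
  increments:
    - {"dp": [-0.049,0.08,0],"yaw": -0.5,"grip": 0}
    - {"dp": [-0.053,0.076,0],"yaw": -0.5,"grip": 0}
    - {"dp": [-0.047,0.08,0],"yaw": -0.5,"grip": 0}
    - {"dp": [-0.041,0.083,0],"yaw": -0.5,"grip": 0}
    - {"dp": [-0.034,0.086,0],"yaw": -0.5,"grip": 0}

```text
clock: 4.53
position: [0.4831, -0.0698, 0.164]
ee_rot: [0.001, 0.25, 0.968, -0.001]
contact_force: [-0.5, -1.0, 6.7]
width: 0.0147
gripper_force: 49.5
```

Request:
step_arm:
  increments:
    - {"dp": [-0.028,0.088,0],"yaw": -0.5,"grip": 0}
    - {"dp": [-0.021,0.09,0],"yaw": -0.5,"grip": 0}
    - {"dp": [-0.015,0.092,0],"yaw": -0.5,"grip": 0}
    - {"dp": [-0.007,0.092,0],"yaw": -0.5,"grip": 0}
    - {"dp": [-0.001,0.093,0],"yaw": -0.5,"grip": 0}

```text
clock: 5.15
position: [0.4695, 0.0216, 0.164]
ee_rot: [0.002, 0.426, 0.905, -0.0]
contact_force: [0.9, -0.9, 5.9]
width: 0.015
gripper_force: 49.4
```

Request:
step_arm:
  increments:
    - {"dp": [0.006,0.092,0],"yaw": -0.5,"grip": 0}
    - {"dp": [0.014,0.092,0],"yaw": -0.5,"grip": 0}
    - {"dp": [0.02,0.09,0],"yaw": -0.5,"grip": 0}
    - {"dp": [0.027,0.089,0],"yaw": -0.5,"grip": 0}
    - {"dp": [0.033,0.086,0],"yaw": -0.5,"grip": 0}

```text
clock: 5.78
position: [0.4903, 0.1114, 0.164]
ee_rot: [0.002, 0.587, 0.809, 0.001]
contact_force: [1.0, -1.4, 5.7]
width: 0.0148
gripper_force: 49.5
```

Request:
step_arm:
  increments:
    - {"dp": [0.04,0.084,0],"yaw": -0.5,"grip": 0}
    - {"dp": [0.046,0.08,0],"yaw": -0.5,"grip": 0}
    - {"dp": [0.051,0.077,0],"yaw": -0.5,"grip": 0}
    - {"dp": [0.058,0.073,0],"yaw": -0.5,"grip": 0}
    - {"dp": [0.062,0.068,0],"yaw": -0.5,"grip": 0}

```text
clock: 6.4
position: [0.5422, 0.1872, 0.164]
ee_rot: [0.003, 0.728, 0.686, 0.001]
contact_force: [3.5, -3.7, 6.0]
width: 0.0149
gripper_force: 49.6
```

Request:
step_arm:
  increments:
    - {"dp": [0.068,0.063,0],"yaw": -0.5,"grip": 0}
    - {"dp": [0.072,0.058,0],"yaw": -0.5,"grip": 0}
    - {"dp": [0,0,0],"yaw": 0,"grip": 0}
    - {"dp": [0,0,0],"yaw": 0,"grip": 0}
    - {"dp": [0,0,0],"yaw": 0,"grip": 0}

```text
clock: 7.02
position: [0.5701, 0.211, 0.164]
ee_rot: [0.003, 0.776, 0.63, 0.001]
contact_force: [3.6, -3.1, 4.9]
width: 0.0148
gripper_force: 49.6
```

Request:
step_arm:
  increments:
    - {"dp": [0,0,0],"yaw": 0,"grip": 1}
    - {"dp": [0,0,0],"yaw": 0,"grip": 1}
    - {"dp": [0,0,0],"yaw": 0,"grip": 1}
    - {"dp": [0,0,0.2],"yaw": 0,"grip": 1}
    - {"dp": [0,0,0.25],"yaw": 0,"grip": 1}

```text
clock: 7.65
position: [0.567, 0.2122, 0.2517]
ee_rot: [-0.001, 0.777, 0.63, -0.002]
contact_force: [0.7, -0.3, -0.0]
width: 0.0853
gripper_force: 0.0
```

Request:
step_arm:
  increments:
    - {"dp": [-0.1,-0.2,0.1],"yaw": 0,"grip": 1}
    - {"dp": [-0.1,-0.2,0.1],"yaw": 0,"grip": 1}
    - {"dp": [0,-0.2,0],"yaw": 0,"grip": 1}
    - {"dp": [0,-0.2,0],"yaw": 0,"grip": 1}
    - {"dp": [0,0,0],"yaw": 0,"grip": 1}

```text
clock: 8.28
position: [0.5277, 0.0502, 0.2923]
ee_rot: [0.0, 0.778, 0.629, -0.0]
contact_force: [0.1, 0.0, 0.8]
width: 0.0856
gripper_force: 0.0
```

```bash
python3 - <<'E'
from h import *
s=manip.get_state();print(s['clock'],s['position'],s['qpos'])
a=cams.get_image('top');b=cams.get_image('side');w=cams.get_image('wrist');
for n,i in zip(('top','side','wrist'),(a,b,w)):
    cv2.imwrite(f'pics/{n}2.png',i)
    hsv=cv2.cvtColor(i,cv2.COLOR_BGR2HSV)
    m=cv2.inRange(hsv,(0,185,70),(5,255,255))|cv2.inRange(hsv,(173,170,70),(180,255,255))
    k,l,st,ce=cv2.connectedComponentsWithStats(m)
    print(n,[(st[j].tolist(),ce[j].round(1).tolist()) for j in range(1,k) if st[j,4]>12])
    for z in (.088,.155):print(proj(n,(.6077,-.099,z)))
t=cv2.resize(a[90:270,200:420],None,fx=2,fy=2,interpolation=cv2.INTER_CUBIC)
sd=cv2.resize(b[95:275,180:360],None,fx=2,fy=2,interpolation=cv2.INTER_CUBIC)
cv2.imwrite('pics/ts.png',np.hstack([t,sd]))
E
```

```text
8.275 [0.52773725 0.05019498 0.29225918] [-3.59237374e-02  1.89443397e-01  1.53337871e+00 -8.43829846e-04
  1.41901338e+00  1.75710101e-01]
top [([35, 301, 33, 33, 689], [52.5, 315.9])]
[337.09288492 187.62982225]
[340.27663987 181.50661357]
side [([282, 162, 5, 19, 77], [283.8, 170.7])]
[292.83296949 176.23383159]
[293.40778719 159.43044603]
wrist [([382, 259, 16, 9, 99], [388.4, 263.2])]
[378.18528546 297.73429479]
[398.42999416 339.32386212]
```

View pics/ts.png

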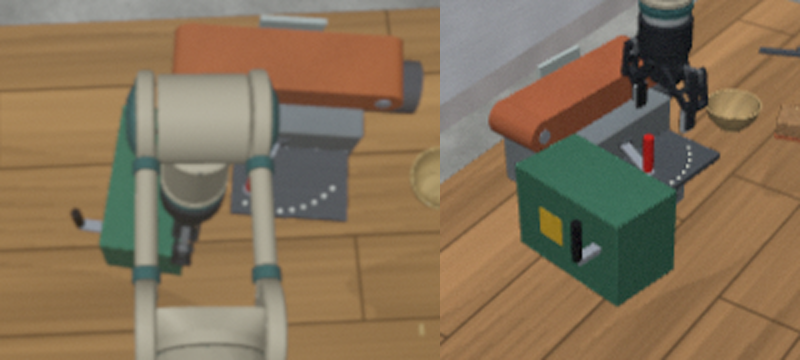

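View pics/wrist2.png

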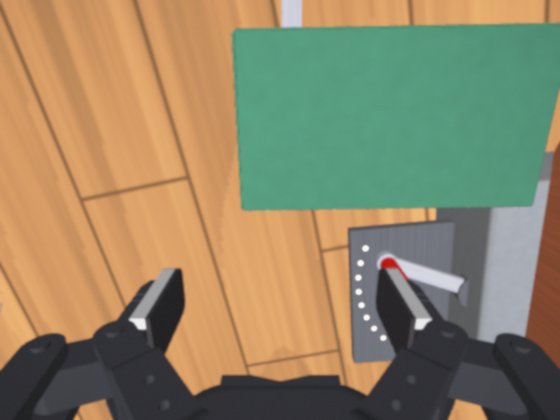

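Request:
step_arm:
  increments:
    - {"dp": [0.12,-0.1,0],"yaw": 0,"grip": 1}
    - {"dp": [0.12,-0.1,0],"yaw": 0,"grip": 1}
    - {"dp": [0,0,0],"yaw": 0,"grip": 1}

```text
clock: 8.8
position: [0.5775, 0.0125, 0.2916]
ee_rot: [-0.0, 0.777, 0.63, -0.0]
contact_force: [-0.5, 0.2, 0.3]
width: 0.0856
gripper_force: 0.0
```

```bash
python3 - <<'E'
from h import *
s=manip.get_state();print(s['clock'],s['position'])
c=cams.get_calibration('wrist');w=cams.get_image('wrist');cv2.imwrite('pics/w3.png',w)
hsv=cv2.cvtColor(w,cv2.COLOR_BGR2HSV)
m=cv2.inRange(hsv,(0,185,70),(5,255,255))|cv2.inRange(hsv,(173,170,70),(180,255,255))
k,l,st,ce=cv2.connectedComponentsWithStats(m)
print([(st[j].tolist(),ce[j].round(1).tolist()) for j in range(1,k) if st[j,4]>12])
m=cv2.inRange(hsv,(0,0,200),(180,50,255))
k,l,st,ce=cv2.connectedComponentsWithStats(m)
for j in range(1,k):
    if 12<st[j,4]<150 and ce[j][1]<400: print(st[j].tolist(),ce[j].round(1),[onz('wrist',ce[j],z,c)[:2].round(4) for z in(.03,.06,.08)])
E
```

```text
8.8 [0.57745552 0.01252216 0.29155132]
[([330, 234, 28, 45, 717], [342.7, 257.2])]
[526, 118, 3, 17, 23] [527.  125.7] [array([0.8556, 0.0052]), array([0.8349, 0.012 ]), array([0.8211, 0.0166])]
[449, 171, 9, 3, 24] [452.9 171.9] [array([ 0.7727, -0.0307]), array([ 0.7586, -0.021 ]), array([ 0.7492, -0.0146])]
[314, 222, 7, 7, 33] [316.8 224.8] [array([ 0.6074, -0.0632]), array([ 0.6063, -0.051 ]), array([ 0.6056, -0.0428])]
[326, 229, 17, 12, 53] [332.4 232.7] [array([ 0.6243, -0.0774]), array([ 0.6219, -0.064 ]), array([ 0.6203, -0.0551])]
[310, 238, 6, 6, 31] [312.5 240.4] [array([ 0.5987, -0.0825]), array([ 0.5983, -0.0688]), array([ 0.5981, -0.0596])]
[308, 253, 6, 6, 29] [310.7 255.6] [array([ 0.5927, -0.1025]), array([ 0.5928, -0.0871]), array([ 0.5929, -0.0769])]
[309, 268, 6, 6, 29] [311.7 270.4] [array([ 0.5903, -0.1234]), array([ 0.5906, -0.1064]), array([ 0.5908, -0.095 ])]
[313, 282, 6, 6, 30] [315.5 284.3] [array([ 0.5915, -0.1444]), array([ 0.5917, -0.1257]), array([ 0.5919, -0.1132])]
[319, 295, 6, 6, 29] [321.4 297.3] [array([ 0.5958, -0.165 ]), array([ 0.5957, -0.1447]), array([ 0.5956, -0.1312])]
[327, 306, 6, 6, 26] [329.3 308.5] [array([ 0.6032, -0.1842]), array([ 0.6025, -0.1624]), array([ 0.602 , -0.1478])]
[337, 316, 6, 6, 26] [339.3 318.5] [array([ 0.6138, -0.2025]), array([ 0.6122, -0.1792]), array([ 0.6112, -0.1637])]
[130, 318, 16, 11, 116] [138.9 322.3] [array([ 0.3481, -0.1531]), array([ 0.3676, -0.1338]), array([ 0.3806, -0.1208])]
[415, 318, 15, 11, 110] [421.  322.5] [array([ 0.7207, -0.2314]), array([ 0.7107, -0.2058]), array([ 0.704 , -0.1888])]
[348, 325, 6, 5, 24] [350.9 326.8] [array([ 0.6271, -0.219 ]), array([ 0.6245, -0.1944]), array([ 0.6228, -0.178 ])]
```

View pics/w3.png

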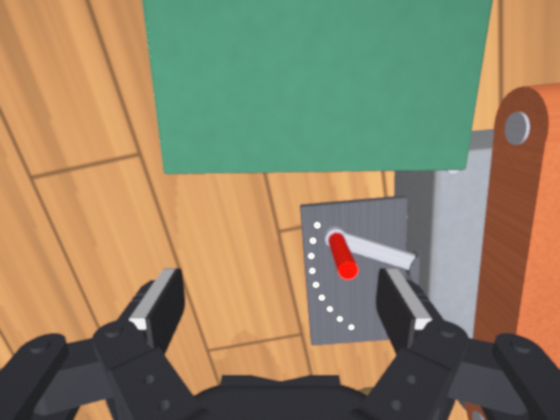

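```bash
cat > m.py <<'E'
from h import *
from scipy.optimize import least_squares
E
python3 - <<'E'
from m import *
D=[(316.8,224.8),(312.5,240.4),(310.7,255.6),(311.7,270.4),(315.5,284.3),(321.4,297.3),(329.3,308.5),(339.3,318.5),(350.9,326.8)]
for z in(.02,.04,.06,.07,.08):
    P=np.array([onz('wrist',d,z)[:2] for d in D])
    k=np.arange(9)*.16
    # x = c + r*(cos(t0+k), sin(t0+k)), linear in (cx,cy,a,b)
    A=np.zeros((18,4));A[:9,0]=1;A[9:,1]=1
    A[:9,2]=np.cos(k);A[:9,3]=-np.sin(k);A[9:,2]=np.sin(k);A[9:,3]=np.cos(k)
    x,res,_,_=np.linalg.lstsq(A,P.T.ravel(),rcond=None)
    print(z,x[:2].round(4),'r',np.hypot(x[2],x[3]).round(4),'t0',np.arctan2(x[3],x[2]).round(4),np.sqrt(res/18)*1e3)
    for kb in(onz('wrist',(347,270),.155)[:2],onz('wrist',(334.5,238),.088)[:2]):
        v=kb-x[:2];print('   knob',kb.round(4),np.hypot(*v).round(4),(np.mod(np.arctan2(v[1],v[0]),6.2832)-np.mod(np.arctan2(x[3],x[2]),6.2832)).round(3))
print(onz('side',(283.8,162),.155),onz('side',(283.8,170.7),.1265))
E
```

```text
0.02 [ 0.7235 -0.1325] r 0.1346 t0 2.6287 [0.11978725]
   knob [ 0.6199 -0.0574] 0.128 -0.114
   knob [ 0.6195 -0.057 ] 0.1285 -0.116
0.04 [ 0.7168 -0.121 ] r 0.1277 t0 2.6287 [0.11363488]
   knob [ 0.6199 -0.0574] 0.1159 -0.068
   knob [ 0.6195 -0.057 ] 0.1164 -0.069
0.06 [ 0.7101 -0.1094] r 0.1208 t0 2.6287 [0.10748251]
   knob [ 0.6199 -0.0574] 0.1041 -0.01
   knob [ 0.6195 -0.057 ] 0.1046 -0.012
0.07 [ 0.7067 -0.1036] r 0.1173 t0 2.6287 [0.10440633]
   knob [ 0.6199 -0.0574] 0.0984 0.024
   knob [ 0.6195 -0.057 ] 0.0989 0.021
0.08 [ 0.7034 -0.0979] r 0.1139 t0 2.6287 [0.10133014]
   knob [ 0.6199 -0.0574] 0.0928 0.062
   knob [ 0.6195 -0.057 ] 0.0933 0.059
[ 0.62549027 -0.06812329  0.155     ] [ 0.6205254  -0.06131486  0.1265    ]
```

Request:
step_arm:
  increments:
    - {"dp": [0.042,-0.07,0],"yaw": 0.93,"grip": 0.65}
    - {"dp": [0.042,-0.07,0],"yaw": 0.93,"grip": 0.65}
    - {"dp": [0.042,-0.07,0],"yaw": 0.93,"grip": 0.65}
    - {"dp": [0.042,-0.07,0],"yaw": 0.93,"grip": 0.65}
    - {"dp": [0.044,-0.072,0],"yaw": 0.93,"grip": 0.65}

```text
clock: 9.48
position: [0.6179, -0.0566, 0.2924]
ee_rot: [-0.001, 0.512, 0.859, 0.0]
contact_force: [0.6, -0.4, 0.1]
width: 0.0555
gripper_force: 0.0
```

Request:
step_arm:
  increments:
    - {"dp": [0,0,-0.05],"yaw": 0.93,"grip": 0.65}
    - {"dp": [0,0,-0.05],"yaw": 0.93,"grip": 0.65}
    - {"dp": [0,0,-0.05],"yaw": 0.93,"grip": 0.65}
    - {"dp": [0,0,-0.05],"yaw": 0.93,"grip": 0.65}
    - {"dp": [0,0,0],"yaw": 0,"grip": 0.65}

```text
clock: 10.1
position: [0.6174, -0.0564, 0.2515]
ee_rot: [-0.001, 0.259, 0.966, 0.0]
contact_force: [-0.8, -0.5, 0.2]
width: 0.0555
gripper_force: 0.0
```

```bash
python3 - <<'E'
from h import *
s=manip.get_state();q=s['ee_rot'];print(s['clock'],s['position'],2*np.arctan2(q[2],q[1]),s['width'])
c=cams.get_calibration('wrist');w=cams.get_image('wrist');cv2.imwrite('pics/w4.png',w)
hsv=cv2.cvtColor(w,cv2.COLOR_BGR2HSV)
m=cv2.inRange(hsv,(0,185,70),(5,255,255))|cv2.inRange(hsv,(173,170,70),(180,255,255))
k,l,st,ce=cv2.connectedComponentsWithStats(m)
print([(st[j].tolist(),ce[j].round(1).tolist()) for j in range(1,k) if st[j,4]>12])
for z in(.155,.088):print(proj('wrist',(.620,-.058,z),c))
E
```

```text
10.1 [ 0.61736173 -0.05641434  0.25154831] 2.6182419775688786 0.055529229152345025
[([266, 192, 24, 45, 838], [278.2, 215.1])]
[278.06224198 224.02570008]
[278.42835383 196.3898826 ]
```

View pics/w4.png

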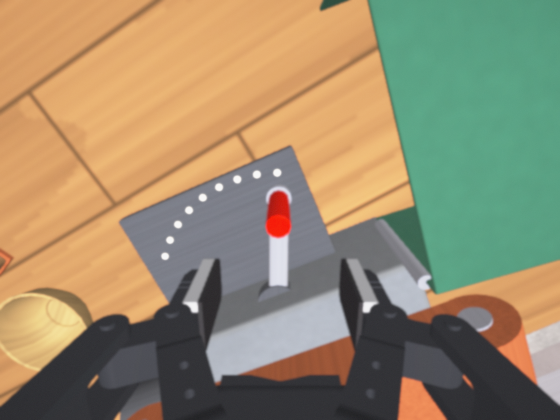

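Request:
step_arm:
  increments:
    - {"dp": [0.015,-0.008,-0.14],"yaw": 0,"grip": 0.65}
    - {"dp": [0,0,-0.14],"yaw": 0,"grip": 0.65}
    - {"dp": [0,0,-0.14],"yaw": 0,"grip": 0.65}
    - {"dp": [0,0,-0.12],"yaw": 0,"grip": 0.65}
    - {"dp": [0,0,0],"yaw": 0,"grip": 0.65}

```text
clock: 10.78
position: [0.6202, -0.0589, 0.143]
ee_rot: [-0.002, 0.259, 0.966, 0.0]
contact_force: [0.3, -0.2, 0.4]
width: 0.0557
gripper_force: 0.0
```

Request:
step_arm:
  increments:
    - {"dp": [0,0,0],"yaw": 0,"grip": 0}
    - {"dp": [0,0,0],"yaw": 0,"grip": 0}
    - {"dp": [0,0,0],"yaw": 0,"grip": 0}
    - {"dp": [0,0,0],"yaw": 0,"grip": 0}
    - {"dp": [0,0,0],"yaw": 0,"grip": 0}
  squeeze: 60

```text
clock: 11.4
position: [0.6219, -0.0604, 0.1461]
ee_rot: [0.001, 0.259, 0.966, -0.0]
contact_force: [-2.4, -1.2, 6.2]
width: 0.0166
gripper_force: 58.4
```

```bash
python3 - <<'E'
from h import *
s=manip.get_state();print(s['position'],s['width'],s['contact_force'])
c=np.array([.7105,-.1095]);p=s['position'][:2];v=p-c;print(np.hypot(*v),np.arctan2(v[1],v[0]))
acc=p.copy()
for k in range(1,17):
    a=.04*k;R=np.array([[np.cos(a),-np.sin(a)],[np.sin(a),np.cos(a)]]);t=c+R@v
    d=np.round((t-acc)/.2,3);acc=acc+d*.2;print(k,d,acc,np.hypot(*(acc-p)))
E
```

```text
[ 0.6218967  -0.06037604  0.14610596] 0.016559090224796465 [-2.40253498 -1.18328497  6.19849195]
0.10130996096535919 2.6353578376832245
1 [-0.009 -0.018] [ 0.6200967  -0.06397604] 0.004024922359499631
2 [-0.009 -0.018] [ 0.6182967  -0.06757604] 0.008049844718999269
3 [-0.008 -0.019] [ 0.6166967  -0.07137604] 0.012167168939404147
4 [-0.007 -0.019] [ 0.6152967  -0.07517604] 0.01620493751916374
5 [-0.007 -0.019] [ 0.6138967  -0.07897604] 0.0202474689776278
6 [-0.006 -0.019] [ 0.6126967  -0.08277604] 0.024215697388264488
7 [-0.005 -0.02 ] [ 0.6116967  -0.08677604] 0.028301943396169805
8 [-0.004 -0.02 ] [ 0.6108967  -0.09077604] 0.03232893440866866
9 [-0.003 -0.02 ] [ 0.6102967  -0.09477604] 0.036303167905845375
10 [-0.003 -0.02 ] [ 0.6096967  -0.09877604] 0.04029143829649177
11 [-0.001 -0.02 ] [ 0.6094967  -0.10277604] 0.04417601159000214
12 [-0.001 -0.02 ] [ 0.6092967  -0.10677604] 0.04808034941636763
13 [-0.    -0.021] [ 0.6092967  -0.11097604] 0.052145181944260224
14 [ 0.   -0.02] [ 0.6092967  -0.11497604] 0.05603498906933063
15 [ 0.002 -0.02 ] [ 0.6096967  -0.11897604] 0.059856495052751
16 [ 0.002 -0.02 ] [ 0.6100967  -0.12297604] 0.063702433234532
```

Request:
step_arm:
  increments:
    - {"dp": [-0.009,-0.018,0],"yaw": 0.267,"grip": 0}
    - {"dp": [-0.009,-0.018,0],"yaw": 0.267,"grip": 0}
    - {"dp": [-0.008,-0.019,0],"yaw": 0.267,"grip": 0}
    - {"dp": [-0.007,-0.019,0],"yaw": 0.267,"grip": 0}
    - {"dp": [0,0,0],"yaw": 0,"grip": 0}

```text
clock: 12.02
position: [0.6147, -0.0753, 0.1461]
ee_rot: [0.001, 0.181, 0.984, -0.001]
contact_force: [-3.3, -2.0, 7.0]
width: 0.0164
gripper_force: 58.9
```

```bash
cat > a.py <<'E'
from h import *
s=manip.get_state();print(s['clock'],s['position'],s['contact_force'],s['gripper_force'])
v=s['position'][:2]-np.array([.7105,-.1095]);print(np.hypot(*v),np.mod(np.arctan2(v[1],v[0]),6.2832)-2.635, np.hypot(*(s['position'][:2]-[.6219,-.0604])))
E
python3 a.py
```

```text
12.025 [ 0.61468554 -0.07530718  0.1460899 ] [-3.32930117 -1.99990299  7.02197302] 58.86604070663452
0.1017327885456224 0.16381522863452203 0.016561173349206326
```

Request:
step_arm:
  increments:
    - {"dp": [-0.007,-0.019,0],"yaw": 0.267,"grip": 0}
    - {"dp": [-0.006,-0.019,0],"yaw": 0.267,"grip": 0}
    - {"dp": [-0.005,-0.02,0],"yaw": 0.267,"grip": 0}
    - {"dp": [-0.004,-0.02,0],"yaw": 0.267,"grip": 0}
    - {"dp": [0,0,0],"yaw": 0,"grip": 0}

```text
clock: 12.65
position: [0.6098, -0.0912, 0.146]
ee_rot: [0.0, 0.101, 0.995, -0.001]
contact_force: [-5.0, -3.5, 7.4]
width: 0.0164
gripper_force: 59.1
```

Request:
step_arm:
  increments:
    - {"dp": [-0.003,-0.02,0],"yaw": 0.267,"grip": 0}
    - {"dp": [-0.003,-0.02,0],"yaw": 0.267,"grip": 0}
    - {"dp": [-0.001,-0.02,0],"yaw": 0.267,"grip": 0}
    - {"dp": [-0.001,-0.02,0],"yaw": 0.267,"grip": 0}
    - {"dp": [0,0,0],"yaw": 0,"grip": 0}

```text
clock: 13.28
position: [0.6076, -0.1076, 0.1461]
ee_rot: [-0.001, 0.021, 1.0, -0.001]
contact_force: [-6.0, -4.3, 7.8]
width: 0.0165
gripper_force: 59.2
```

```bash
python3 a.py
```

```text
13.275 [ 0.60760187 -0.10756708  0.14609339] [-6.014847   -4.31708175  7.7502503 ] 59.24369752407074
0.10291628257975743 0.487810036960437 0.04928660686301282
```

Request:
step_arm:
  increments:
    - {"dp": [0.001,-0.021,0],"yaw": 0.267,"grip": 0}
    - {"dp": [0.001,-0.02,0],"yaw": 0.267,"grip": 0}
    - {"dp": [0.002,-0.02,0],"yaw": 0.267,"grip": 0}
    - {"dp": [0.002,-0.019,0],"yaw": 0.267,"grip": 0}
    - {"dp": [0,0,0],"yaw": 0,"grip": 0}

```text
clock: 13.9
position: [0.6082, -0.1212, 0.146]
ee_rot: [-0.001, -0.059, 0.998, 0.001]
contact_force: [-7.0, 0.3, 9.5]
width: 0.0168
gripper_force: 59.5
```

Request:
step_arm:
  increments:
    - {"dp": [0,0,0],"yaw": 0,"grip": 0}
    - {"dp": [0,0,0],"yaw": 0,"grip": 0}
    - {"dp": [0,0,0],"yaw": 0,"grip": 0}

```text
clock: 14.28
position: [0.6083, -0.1216, 0.146]
ee_rot: [-0.001, -0.059, 0.998, 0.0]
contact_force: [-5.9, 0.2, 9.0]
width: 0.0167
gripper_force: 59.5
```

```bash
python3 a.py; python3 - <<'E'
from h import *
b=cams.get_image('side');w=cams.get_image('wrist')
sd=cv2.resize(b[95:275,180:360],None,fx=2,fy=2,interpolation=cv2.INTER_CUBIC)
cv2.imwrite('pics/f.png',np.hstack([sd,cv2.resize(w[:,60:],(428,360))]))
E
```

```text
14.275 [ 0.60826209 -0.12160224  0.14601836] [-5.86659935  0.21228333  8.98351984] 59.48961317539215
0.10295171048080642 0.6244323344647693 0.06270332048558631
```

View pics/f.png

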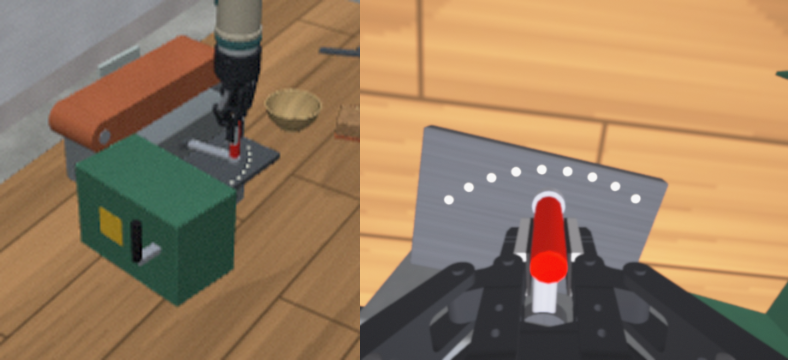

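```bash
python3 - <<'E'
from m import *
c=cams.get_calibration('wrist');w=cams.get_image('wrist')
hsv=cv2.cvtColor(w,cv2.COLOR_BGR2HSV)
m=cv2.inRange(hsv,(0,0,200),(180,50,255))
k,l,st,ce=cv2.connectedComponentsWithStats(m)
D=sorted([ce[j] for j in range(1,k) if 12<st[j,4]<150 and ce[j][1]<240 and max(st[j,2:4])<14],key=lambda d:-d[0])
print(len(D),[d.round(1).tolist() for d in D])
r=cv2.inRange(hsv,(0,185,70),(5,255,255))|cv2.inRange(hsv,(173,170,70),(180,255,255))
for row in range(225,330,8):
    x=np.where(r[row])[0]
    if len(x):print(row,x.min(),x.max(),x.mean())
P=np.array([onz('wrist',d,.059,c)[:2] for d in D]);k=np.arange(len(D))*.16;n=len(D)
A=np.zeros((2*n,4));A[:n,0]=1;A[n:,1]=1
A[:n,2]=np.cos(k);A[:n,3]=-np.sin(k);A[n:,2]=np.sin(k);A[n:,3]=np.cos(k)
x,res,_,_=np.linalg.lstsq(A,P.T.ravel(),rcond=None)
print(x[:2],np.hypot(x[2],x[3]),np.arctan2(x[3],x[2]),res)
for uv,z in(((60+548*1.0-360 if 0 else 60+(548-360)*500/428,267*420/360),.155),((60+(548-360)*500/428,203*420/360),.088)):
    q=onz('wrist',uv,z,c)[:2];v=q-x[:2];print(q,np.hypot(*v),np.mod(np.arctan2(v[1],v[0]),6.2832)-np.arctan2(x[3],x[2]))
E
```

```text
9 [[381.8, 231.5], [357.9, 217.0], [331.0, 206.1], [302.1, 199.5], [271.9, 197.3], [242.0, 200.0], [213.1, 206.9], [186.8, 217.9], [163.3, 232.6]]
233 272 288 280.0
241 267 293 280.0
249 265 294 279.5
257 263 296 279.5
265 263 297 280.0
273 262 298 280.0
281 262 299 280.5
289 261 300 280.5
297 260 300 280.0
305 259 301 280.0
313 259 301 280.0
321 261 299 280.0
329 278 281 279.5
[ 0.7109734  -0.11224352] 0.12113718974076434 2.627136117291609 [4.46982608e-08]
[ 0.60689791 -0.12060987] 0.10441122388845497 0.5946860691629632
[ 0.60494575 -0.12080835] 0.10637301445307648 0.5950753924451471
```

Request:
step_arm:
  increments:
    - {"dp": [0.002,-0.01,0],"yaw": 0.13,"grip": 0}
    - {"dp": [0.002,-0.01,0],"yaw": 0.13,"grip": 0}
    - {"dp": [0,0,0],"yaw": 0,"grip": 0}
    - {"dp": [0,0,0],"yaw": 0,"grip": 0}

```text
clock: 14.92
position: [0.6086, -0.1251, 0.146]
ee_rot: [-0.002, -0.079, 0.997, 0.001]
contact_force: [-7.5, 1.3, 10.3]
width: 0.0166
gripper_force: 59.6
```

```bash
python3 a.py; cat > k.py <<'E'
from m import *
c=cams.get_calibration('wrist');w=cams.get_image('wrist')
hsv=cv2.cvtColor(w,cv2.COLOR_BGR2HSV)
m=cv2.inRange(hsv,(0,0,200),(180,50,255))
k,l,st,ce=cv2.connectedComponentsWithStats(m)
D=sorted([ce[j] for j in range(1,k) if 12<st[j,4]<150 and ce[j][1]<245 and max(st[j,2:4])<14],key=lambda d:-d[0])
r=cv2.inRange(hsv,(0,185,70),(5,255,255))|cv2.inRange(hsv,(173,170,70),(180,255,255))
P=np.array([onz('wrist',d,.059,c)[:2] for d in D]);k=np.arange(len(D))*.16;n=len(D)
A=np.zeros((2*n,4));A[:n,0]=1;A[n:,1]=1
A[:n,2]=np.cos(k);A[:n,3]=-np.sin(k);A[n:,2]=np.sin(k);A[n:,3]=np.cos(k)
x,res,_,_=np.linalg.lstsq(A,P.T.ravel(),rcond=None)
u=np.where(r[:330,200:360])[1].mean()+200
print(n,u,x[:2],res)
for v_,z in((311,.155),(237,.088)):
    q=onz('wrist',(u,v_),z,c)[:2];v=q-x[:2];print(q,np.hypot(*v),np.mod(np.arctan2(v[1],v[0]),6.2832)-np.arctan2(x[3],x[2]))
E
python3 k.py
```

```text
14.925 [ 0.60864596 -0.12506948  0.14602102] [-7.49335741  1.25044867 10.32408412] 59.59586799144745
0.10303714755070693 0.6582938394599056 0.06601371678746974
9 280.13421052631577 [ 0.71096825 -0.11227881] [3.54235351e-08]
[ 0.6070422  -0.12399675] 0.10458458572150274 0.6266183268175785
[ 0.60535427 -0.12404577] 0.10626747201652081 0.6252970663946646
```

```bash
python3 -c "
from rig import ticket
print(ticket.sign_off())"
```

```text
the job is handed in; nothing more can be done
None
```

The guard stands open at about 1.65 rad, and the lever is about four clicks on (0.63–0.66 rad against 0.64) with its knob still held at about 60 N. I handed the job in at about 15 s on the robot's clock; the sign-off returned no verdict, and I did not measure the bystanders again, though the arm's path stayed clear of them.

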